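Clear the mug off the tool chest and hold its sprung lid just below balance

ROBOT

A 6-joint arm with a two-finger parallel gripper is mounted at the origin on a cart in front of the work surface, level with it; the furniture and walls round the work are solid. World frame = base frame: x ahead of the robot, y to its left, z up, the work surface at z = 0. Lengths are in m, angles in rad, forces in N, time in s.
With the tool pointing down it reaches from about 0.3 to 0.875 m from the base axis. Payload 6.4 kg.
Tool frame: the origin (TCP) lies between the finger pads; the fingertips stand 19 mm ahead of it and the grasp point (between the pads) is the TCP (ctrl.tips_ahead is the z of the fingertips in the tool frame, in m); z points along the fingers, y is the line along which they close (so a half turn about z gives the same grasp; the last joint's range is limited). The gripper opens to 85 mm and grips with 20 to 120 N. Pads are 22 mm wide; open, the fingers measure 114 mm over their backs; the gripper's body (76 mm by 85 mm) begins 54 mm behind the grasp point. The pads swing forward as they close: fully open they stand 13 mm farther back than shut.
Start: joints at [1.096, 0.181, 1.607, -0, 1.354, -0.206], TCP at [0.153, 0.554, 0.25] pointing down, gripper open.
Joint ranges: [-2.99, 2.99], [-0.89, 2.07], [0.3, 2.58], [-1.14, 4.28], [0, 2.63], [-3.12, 3.12]. Speed limits (rad/s): [2.57, 2.57, 3.01, 3.14, 3.14, 3.14].

INTERFACE

Orientations are given as a unit quaternion [w, x, y, z].
In Python, from bench import readout, vision, ctrl gives the robot as it stands.
- The arm moves only by the tool play_rows, never from a script. Its arguments are lists of equal length, an entry for each row: "xyz": the shift along the tool's x, y, z in mm, a list of three; "rot": the turn, a rotation vector about the tool's x, y, z in rad, a list of three; "grip": the opening, from 0 (shut) to 1 (fully open). In form: {"xyz": [[x, y, z], ...], "rot": [[rx, ry, rz], ...], "grip": [grip, ...]}. A call has exactly 10 rows; each row is the pose to reach, as a shift and turn from the pose commanded when the call began, along the tool's axes at that moment; what a row does not reach only later rows make up. A row lasts 1/8 s, in which the tool goes at most 62.5 mm and 10.7 degrees, less where a joint would pass 70% of its speed; a pose out of reach is approached as far as the arm can. A call with a gripper value outside its range is refused whole. The fingers move at their own pace and stop on an object; the grip force is fixed at half the most. Time passes only in rows, so rows that repeat a pose let the fingers close, or fill a call up. It gives the time, the measured TCP pose, the force, the opening and the grip force at its end, in the units of the state.
- readout.get_obs(): the state, without advancing time (a new reading comes with each control period).
- vision.camera(name): name is "side" or "top"; returns a dict with "color" (480x640x3 uint8, red, green, blue), "depth" (480x640 float32, m along the optical axis (not along the pixel's ray), 0 where there is no reading), "camera_matrix" (3x3 intrinsics, pixels), "extrinsics" (4x4, takes a point from camera to world coordinates). Camera axes: x right, y down, z forward; pixel columns grow to the right and rows downward; lengths in m; the calibration is good to about 2 mm. A picture is of the moment at which its call begins.
- ctrl.hand_in(): hands the job in; it is judged then, once.
The state is a dict: "time_s": time; "q": joint angles; "dq": joint speeds; "joint_efforts": joint torques, N m; "eef_pos": TCP position; "eef_rot": TCP orientation; "wrist_force": force on the tool from outside, world axes, zero at the start; "torque": the same for the moment, N m; "opening": opening from 0.0 (shut) to 1.0 (fully open); "grasp_force": force on a finger pad.
Only numpy, scipy, OpenCV 4.12 (cv2) and the standard library are available. Lean on these libraries where they do the work, as an engineer would, in place of code of your own. Each camera call takes 0.05 s, during which the arm holds its last target. There are 200 camera calls.

TASK

Someone left a mug on the lid of the green tool chest: lift it off and stand it upright on the bench beside the chest, without dropping it. Then raise the sprung lid a little past its balance point (marked by the red stud), so that the spring takes over, but do not let it fly open; ease it back and finish while still holding it with the fingers, still, about ten degrees below the balance point, so that a workmate can reach in. Leave the glue bottle, the black tape and the brush where they are.

Things in the scene. Friction and masses are not known exactly. Their poses are not given: they have to be found in the camera images.
- chest: Green tool chest, fixed, 220 (x) by 240 (y) by 95 mm high plus lid; closed lid's top 110.5 mm above the bench. Origin: centre of underside; x points from the front (robot side) to the hinge, y left. At y = +128 mm a thin quadrant of 85 mm radius about the hinge stands up to 190 mm above the bench; a 14 mm red stud on it marks the balance point: there the lid is level with the stud.
- lid_axis (a point): Point on the lid's hinge axis, midway along it: 114 mm behind the chest's origin (chest +x) and 99 mm above the bench. The axis runs along the chest's y.
- lid_handle (a point): Middle of the lid's loop handle: a yellow round bar, 12 mm thick, 116 mm long, parallel to the hinge, 269 mm from its axis, 105 mm above the bench when closed, on two arms at its ends. Open gap of 39 mm between bar and lid edge, nothing under it: it can be pinched from above, fingers closing across it; the bar then turns between the fingers as the lid rises, tool kept upright.
- lid (a joint): Lid angle, rad: 0 closed, grows as its front goes up, stop at 1.6. Its spring nearly carries it: balance point at 1.00 rad (57 degrees). Below it the lid falls shut (2 N down at the handle when closed, 1.6 N at 0.5 rad, 0.65 N at 0.83); above it the spring drives it open (0.4 N at 1.1 rad, 1.8 N at 1.4). It stays by itself nowhere between. Lid 220x240x8 mm, 0.9 kg.
- mug: White tea mug, empty, 95 mm high, 0.22 kg, 92 mm across, on the lid at the start. Origin: centre of its outline with handle, at foot level; z up. The cup's axis lies at y = +17 mm (cup reaches y = +63); the handle sticks out to y = -63 mm: a loop 12 mm thick along x, which can be gripped from above at x = 0, y = -50 mm, 70 mm above the foot.
- glue: Bystander: white glue bottle with red nozzle, 53 mm diameter, 156 mm high, standing on the bench left of the chest (a second one far back on the right is part of the room). Origin at the centre of its foot.
- tape: Bystander: roll of black tape, 68 by 72 by 18 mm, lying on the bench left of the chest. Origin at the centre of its underside.
- brush: Bystander: dust brush, 42 by 215 by 25 mm, lying on the bench in front of the chest (its length roughly along the bench's edge). Origin at the centre of its underside.
There are look-alikes about, which are no part of the job. Of the things that look like the mug, the larger one is meant.

How it is judged:
By the outcome, as a careful person would: the job done as asked, in the order asked, and still so for the second after the job is handed in, while the arm keeps its last pose, push and grip.
It also fails if it takes over 59 s, if anything falls off the work surface, if the arm or the gripper's body presses on something with over 40 N, if the wrist force passes 120 N, or if a joint passes its speed limit or range.

## Working session

There is one attempt and no reset: what is moved stays moved. The work goes in short steps, Python scripts to look and compute and a tool call to move; the robot and the scene stay as the last step left them, time stands still between calls to the robot, and variables do not carry over. Pictures are saved under pics/ and viewed, at most 10 in all, crops included, and the job is handed in when it is done.

Besides the shell and the picture viewer there is one more tool, called after "Request:" as name(argument=value, ...) on one line, values as JSON. play_rows: Moves the arm, as the interface text tells. Its arguments: {"type":"object","properties":{"xyz":{"type":"array","items":{"type":"array","items":{"type":"number"}}},"rot":{"type":"array","items":{"type":"array","items":{"type":"number"}}},"grip":{"type":"array","items":{"type":"number"}}},"required":["xyz","rot","grip"]}

```bash
mkdir -p pics; cat > h.py <<'E'
import numpy as np, cv2
from bench import readout, vision, ctrl
def cloud(c):
    d=c["depth"];K=np.array(c["camera_matrix"]);T=np.array(c["extrinsics"])
    v,u=np.mgrid[:480,:640]
    P=np.stack([(u-K[0,2])/K[0,0]*d,(v-K[1,2])/K[1,1]*d,d],-1)
    W=P@T[:3,:3].T+T[:3,3]; W[d==0]=np.nan
    return W
def snap(n,f):
    c=vision.camera(n); cv2.imwrite("pics/"+f,c["color"][...,::-1]); W=cloud(c); np.save("pics/"+f+".npy",W); return c,W
E
python3 - <<'E'
from h import *
for n in("top","side"):
    c,W=snap(n,n+"0.png"); print(np.round(c["extrinsics"],3).tolist())
o=readout.get_obs();print(o)
E
```

```text
[[0.015, -0.985, 0.17, 0.359], [-1.0, -0.019, -0.023, 0.245], [0.025, -0.17, -0.985, 1.253], [0.0, 0.0, 0.0, 1.0]]
[[-0.971, -0.151, 0.186, 0.367], [-0.24, 0.584, -0.775, 1.029], [0.009, -0.797, -0.604, 0.713], [0.0, 0.0, 0.0, 1.0]]
{'time_s': 0.1, 'q': array([ 1.09568663e+00,  1.81464378e-01,  1.60794651e+00, -3.24669642e-05,
        1.35379879e+00, -2.06284334e-01]), 'dq': array([ 0.00012613, -0.00150288, -0.00326393, -0.00012471,  0.00194181,
        0.00081223]), 'joint_efforts': array([ 2.73830692e-04, -4.45874405e+01, -3.52237415e+01, -3.31391257e-04,
        4.17577598e-03, -3.86064062e-05]), 'eef_pos': array([0.15247576, 0.55391012, 0.24945695]), 'eef_rot': array([-2.55220774e-04,  1.34004793e-01,  9.90980354e-01, -7.67336969e-04]), 'wrist_force': array([-0.28977166,  0.57148748, -0.93492704]), 'torque': array([ 0.03935028, -0.02515802, -0.02073384]), 'grasp_force': 0.0, 'opening': 0.9981354375600542}
```

View pics/top0.png

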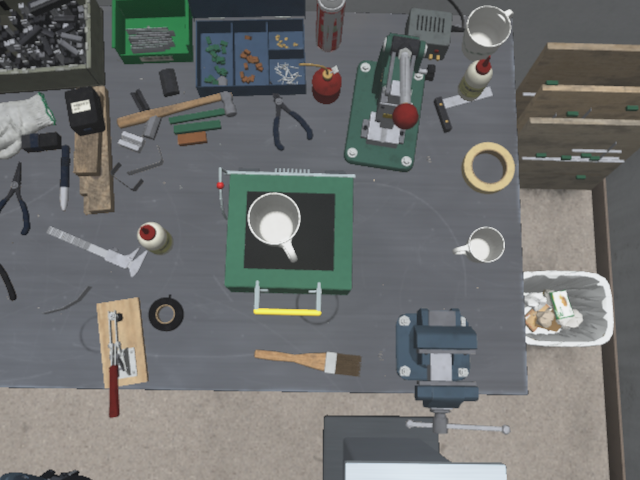

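View pics/side0.png

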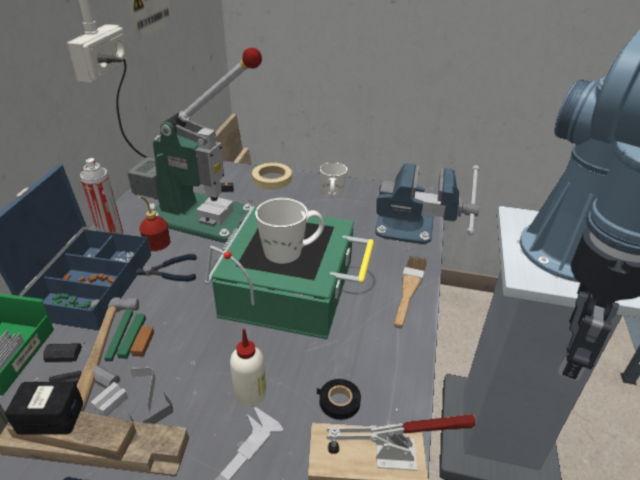

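The mug candidates in the top view are the large one on the lid (274,220), a small one on the right (486,245), and one at the back (487,30). I choose the one on the lid, since the task puts it there. The yellow bar is at (287,312), the glue at (152,235), the tape at (166,314) and the brush at (307,361). The bench is free right of the chest, around (400,240).

```bash
python3 - <<'E'
from h import *
W=np.load("pics/top0.png.npy"); im=cv2.imread("pics/top0.png")
cv2.imwrite("pics/crop.png",cv2.resize(im[150:400,90:530],None,fx=1.8,fy=1.8))
for n,(u,v) in dict(lidFL=(232,283),lidFR=(347,283),lidBL=(232,180),lidBR=(350,180),bench=(400,240),glue=(150,235),tape=(185,314),brush=(307,361),stud=(220,185),smug=(470,250)).items(): print(n,np.round(W[v,u],3))
hsv=cv2.cvtColor(im,cv2.COLOR_BGR2HSV)
m=(hsv[...,0]>22)&(hsv[...,0]<35)&(hsv[...,1]>180)&(hsv[...,2]>120); m[:290]=0;m[330:]=0;m[:,:240]=0;m[:,335:]=0
P=W[m];P=P[~np.isnan(P[:,0])];print("bar",len(P),np.nanmedian(P,0),P.min(0),P.max(0)); 
a=P[P[:,1]<np.percentile(P[:,1],15)].mean(0);b=P[P[:,1]>np.percentile(P[:,1],85)].mean(0);print(a,b)
# mug
s=(W[...,2]>.125)&(W[...,2]<.23); s[:185]=0;s[275:]=0;s[:,:240]=0;s[:,310:]=0
P=W[s];print("mug",P.min(0),P.max(0))
rim=P[P[:,2]>P[:,2].max()-.012]; print(len(rim))
c,r=cv2.minEnclosingCircle(rim[:,:2].astype(np.float32));print("rim",c,r)
d=np.hypot(P[:,0]-c[0],P[:,1]-c[1]); h=P[d>.052];print("handle",len(h),h.mean(0),h.min(0),h.max(0),np.degrees(np.arctan2(*(h.mean(0)[:2]-c)[::-1])))
# lid outline green
g=(hsv[...,0]>60)&(hsv[...,0]<90)&(hsv[...,1]>80)&(abs(W[...,2]-.108)<.012);g[:,:215]=0;g[:,365:]=0;g[:160]=0;g[300:]=0
P=W[g];print("lid",cv2.minAreaRect(P[:,:2].astype(np.float32)),np.median(P[:,2]))
W2=np.load("pics/side0.png.npy");print("side: stud",W2[255,227],"bar",W2[260,366],"mughandle",W2[222,318])
E
```

```text
lidFL [0.487 0.38  0.108]
lidFR [0.49  0.164 0.109]
lidBL [0.687 0.388 0.108]
lidBR [0.691 0.159 0.111]
bench [ 0.596  0.045 -0.002]
glue [0.574 0.536 0.116]
tape [0.434 0.485 0.001]
brush [0.344 0.236 0.016]
stud [0.657 0.4   0.179]
smug [ 0.565 -0.083  0.068]
  return np.nanmean(a, axis, out=out, keepdims=keepdims)
Traceback (most recent call last):
ValueError: zero-size array to reduction operation minimum which has no identity
```

View pics/crop.png

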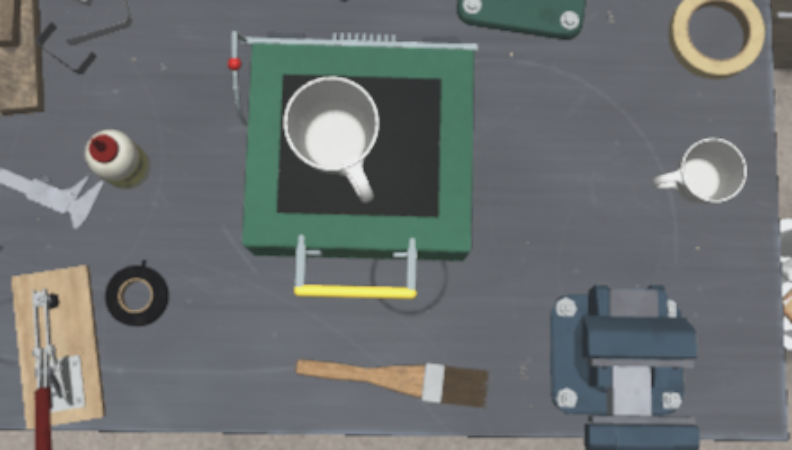

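The crop confirms the choice: the large mug is on the lid, with its handle pointing to the front right in the picture. The small mug at the right is the look-alike. The bar detection came back empty because the hue threshold was off, so I'll fix it.

```bash
cat > m.py <<'E'
from h import *
W=np.load("pics/top0.png.npy"); im=cv2.imread("pics/top0.png")
hsv=cv2.cvtColor(im,cv2.COLOR_BGR2HSV); print(hsv[312,287],W[312,287])
m=(hsv[...,1]>150)&(hsv[...,2]>120); m[:300]=0;m[325:]=0;m[:,:245]=0;m[:,330:]=0
P=W[m];P=P[P[:,2]>.06];print("bar",len(P),np.median(P,0))
print("ends",P[P[:,1].argsort()][[0,-1]], "fit",np.polyfit(P[:,1],P[:,0],1))
s=(W[...,2]>.125)&(W[...,2]<.23); s[:185]=0;s[275:]=0;s[:,:240]=0;s[:,310:]=0
P=W[s];print("mug",P.min(0),P.max(0))
rim=P[P[:,2]>P[:,2].max()-.012]
c,r=cv2.minEnclosingCircle(rim[:,:2].astype(np.float32));print("rim",c,r)
d=np.hypot(P[:,0]-c[0],P[:,1]-c[1]); h=P[d>.054];print("handle",len(h),h.mean(0),h.min(0),h.max(0),np.degrees(np.arctan2(*(h.mean(0)[:2]-c)[::-1])))
g=(hsv[...,0]>60)&(hsv[...,0]<90)&(hsv[...,1]>80)&(abs(W[...,2]-.108)<.012);g[:,:225]=0;g[:,365:]=0;g[:160]=0;g[300:]=0
P=W[g];print("lid",cv2.minAreaRect(P[:,:2].astype(np.float32)),np.median(P[:,2]))
W2=np.load("pics/side0.png.npy");print("side: stud",W2[255,227],"bar",W2[260,366],"mughandle",W2[222,318])
E
python3 m.py
```

```text
[ 30 131 241] [0.43421682 0.27538049 0.10805208]
bar 120 [0.43160386 0.28085986 0.10788463]
ends [[0.4336059  0.21361985 0.10449719]
 [0.43702655 0.3370996  0.10642851]] fit [0.00889625 0.4306633 ]
mug [0.52152546 0.25382166 0.12500048] [0.63966305 0.34539689 0.21098881]
rim (0.5889645218849182, 0.29607611894607544) 0.051948431879282
handle 103 [0.53110391 0.26666381 0.18305982] [0.52152546 0.25806649 0.1336256 ] [0.54269328 0.27566591 0.19867297] -153.05438458064467
lid ((0.5894743204116821, 0.27420198917388916), (0.23826271295547485, 0.21849903464317322), 89.3416748046875) 0.10811395706301596
side: stud [0.65887199 0.41019056 0.17275409] bar [0.43579639 0.28633506 0.10914614] mughandle [0.55186769 0.18500631 0.10682276]
```

```bash
cat > d.py <<'E'
# d.py x y z yaw_deg(of tool y): shift (mm) and turn in the tool frame to a tool-down pose
import sys; from h import *
from scipy.spatial.transform import Rotation as R
def go(x,y,z,yaw):
    o=readout.get_obs(); r=R.from_quat(np.roll(o["eef_rot"],-1))
    a=np.radians(yaw); ty=np.array([np.cos(a),np.sin(a),0]); tz=np.array([0,0,-1.]); G=R.from_matrix(np.stack([np.cross(ty,tz),ty,tz],1))
    print("xyz",np.round(r.inv().apply(np.array([x,y,z])-o["eef_pos"])*1000,1),"rot",np.round((r.inv()*G).as_rotvec(),3),"from",np.round(o["eef_pos"],4))
if __name__=="__main__":
    go(*map(float,sys.argv[1:5]))
E
python3 d.py .534 .268 .27 117.5
```

```text
xyz [-443.8 -174.3  -20.4] rot [-0.001 -0.001 -0.749] from [0.1525 0.5539 0.2495]
```

Request:
play_rows(xyz=[[-30,-12,-20],[-80,-31,-20],[-135,-53,-20],[-190,-75,-20],[-245,-96,-20],[-300,-118,-20],[-355,-139,-20],[-405,-159,-20],[-435,-171,-20],[-444,-174,-20]], rot=[[0,0,-0.05],[0,0,-0.15],[0,0,-0.25],[0,0,-0.35],[0,0,-0.45],[0,0,-0.55],[0,0,-0.65],[0,0,-0.72],[0,0,-0.749],[0,0,-0.749]], grip=[1,1,1,1,1,1,1,1,0.7,0.6])

```text
time_s: 1.35
eef_pos: [0.5356, 0.2671, 0.2695]
eef_rot: [-0.001, -0.236, 0.972, -0.0]
wrist_force: [0.4, 1.0, 0.0]
opening: 0.609
grasp_force: 0.0
```

```bash
python3 d.py .534 .268 .180 117.5; python3 - <<'E'
from h import *
c,W=snap("side","s1.png"); im=c["color"][...,::-1]
cv2.imwrite("pics/s1c.png",cv2.resize(im[110:330,180:420],None,fx=2.5,fy=2.5))
c,W=snap("top","t1.png")
W=np.load("pics/s1.png.npy"); print(W[222,317],W[230,310])
E
```

```text
xyz [ 0.9  1.5 89.5] rot [ 0.    -0.001 -0.003] from [0.5356 0.2671 0.2695]
[0.55398934 0.18502774 0.10646223] [0.56133365 0.21600987 0.10636303]
```

View pics/s1c.png

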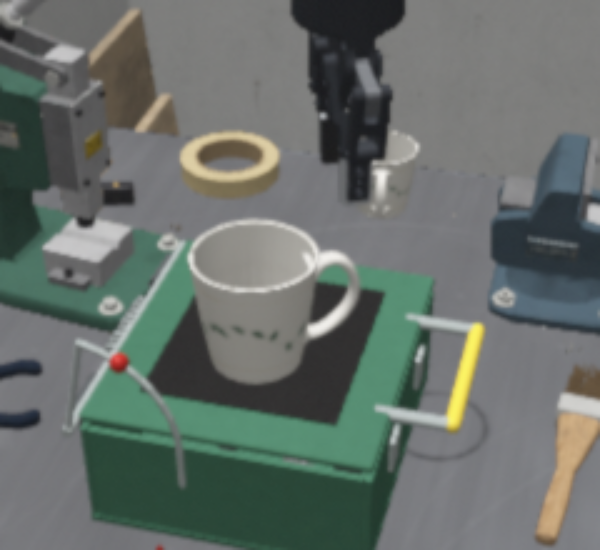

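The gripper hangs above the mug's handle, with the tips at about crop (355,195) and the handle loop at (345,285). I'll check the handle position from the side depth.

```bash
python3 - <<'E'
from h import *
W=np.load("pics/s1.png.npy");im=cv2.imread("pics/s1.png")
s=np.zeros((480,640),bool);s[205:250,306:326]=1
s&=(W[...,2]>.14)&(W[...,2]<.21)&(W[...,1]>.2)
P=W[s];print(len(P),np.median(P,0))
for z0,z1 in((.165,.18),(.18,.195),(.195,.21)):
    q=P[(P[:,2]>z0)&(P[:,2]<z1)];print(len(q),q.mean(0),q.min(0),q.max(0))
# cup body
s=np.zeros((480,640),bool);s[195:265,255:306]=1;s&=(W[...,2]>.13)&(W[...,2]<.2)
P=W[s];
f=lambda p:np.hypot(P[:,0]-p[0],P[:,1]-p[1])-.045
from scipy.optimize import least_squares
print(least_squares(f,[.59,.296],loss="soft_l1",f_scale=.002).x)
E
```

```text
181 [0.53395775 0.27457488 0.18049423]
26 [0.52764661 0.2722671  0.17286406] [0.523387   0.26588484 0.16546577] [0.53298869 0.27691456 0.17942404]
85 [0.54188451 0.27983284 0.18913519] [0.52772698 0.26791654 0.1802423 ] [0.55193208 0.29755958 0.19437996]
9 [0.55034307 0.2942273  0.20113719] [0.5483923  0.28095648 0.19754398] [0.55369943 0.30191578 0.20289675]
[0.59498314 0.30389376]
```

Request:
play_rows(xyz=[[0,1,15],[0,1,40],[0,1,65],[0,1,82],[0,1,89],[0,1,89],[0,1,89],[0,1,89],[0,1,89],[0,1,89]], rot=[[0,0,0],[0,0,0],[0,0,0],[0,0,0],[0,0,0],[0,0,0],[0,0,0],[0,0,0],[0,0,0],[0,0,0]], grip=[0.6,0.6,0.6,0.6,0.6,0.6,0.05,0.0,0,0])

```text
time_s: 2.7
eef_pos: [0.5345, 0.2696, 0.1822]
eef_rot: [0.001, -0.238, 0.971, -0.0]
wrist_force: [-2.1, -0.6, 5.0]
opening: 0.217
grasp_force: 57.1
```

Request:
play_rows(xyz=[[0,0,0],[0,0,-4],[0,0,-12],[0,0,-25],[0,0,-40],[0,0,-50],[0,0,-58],[0,0,-60],[0,0,-60],[0,0,-60]], rot=[[0,0,0],[0,0,0],[0,0,0],[0,0,0],[0,0,0],[0,0,0],[0,0,0],[0,0,0],[0,0,0],[0,0,0]], grip=[0,0,0,0,0,0,0,0,0,0])

```text
time_s: 3.95
eef_pos: [0.5338, 0.2695, 0.2407]
eef_rot: [-0.001, -0.238, 0.971, -0.0]
wrist_force: [-0.1, -0.2, -2.3]
opening: 0.215
grasp_force: 56.9
```

```bash
python3 d.py .533 .036 .240 117.5; python3 - <<'E'
from h import *
c,W=snap("side","s2.png"); im=c["color"][...,::-1]
cv2.imwrite("pics/s2c.png",cv2.resize(im[80:330,180:420],None,fx=2.2,fy=2.2))
E
```

```text
xyz [ 108.5 -206.7    0.7] rot [ 0.    -0.001  0.   ] from [0.5338 0.2695 0.2407]
```

View pics/s2c.png

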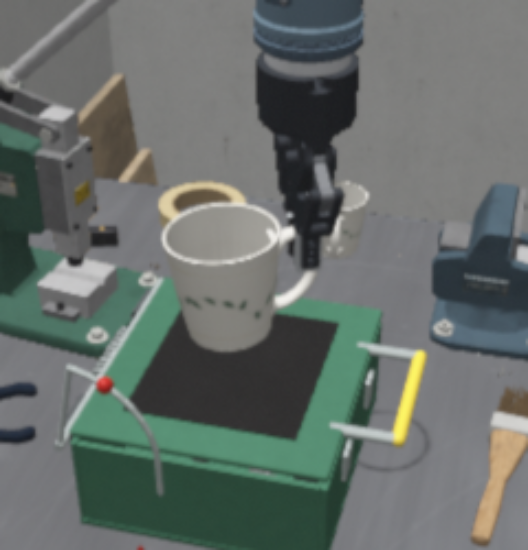

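The mug is held upright by its handle, about 60 mm above the lid.

Request:
play_rows(xyz=[[4,-8,0],[15,-29,0],[32,-61,0],[52,-99,0],[72,-137,0],[89,-170,0],[101,-193,0],[107,-204,0],[109,-207,0],[109,-207,0]], rot=[[0,0,0],[0,0,0],[0,0,0],[0,0,0],[0,0,0],[0,0,0],[0,0,0],[0,0,0],[0,0,0],[0,0,0]], grip=[0,0,0,0,0,0,0,0,0,0])

```text
time_s: 5.25
eef_pos: [0.533, 0.0361, 0.2413]
eef_rot: [0.0, -0.238, 0.971, 0.0]
wrist_force: [0.3, -0.2, -1.9]
opening: 0.217
grasp_force: 57.0
```

Request:
play_rows(xyz=[[0,0,8],[0,0,28],[0,0,55],[0,0,85],[0,0,112],[0,0,135],[0,0,150],[0,0,158],[0,0,162],[0,0,162]], rot=[[0,0,0],[0,0,0],[0,0,0],[0,0,0],[0,0,0],[0,0,0],[0,0,0],[0,0,0],[0,0,0],[0,0,0]], grip=[0,0,0,0,0,0,0,0,0,0])

```text
time_s: 6.5
eef_pos: [0.5333, 0.0356, 0.0796]
eef_rot: [0.0, -0.238, 0.971, -0.0]
wrist_force: [0.2, 0.8, -2.4]
opening: 0.213
grasp_force: 57.0
```

```bash
python3 - <<'E'
from h import *
c,W=snap("side","s3.png"); im=c["color"][...,::-1]
cv2.imwrite("pics/s3c.png",cv2.resize(im[80:330,180:420],None,fx=2.2,fy=2.2))
E
```

```text
(no output)
```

View pics/s3c.png

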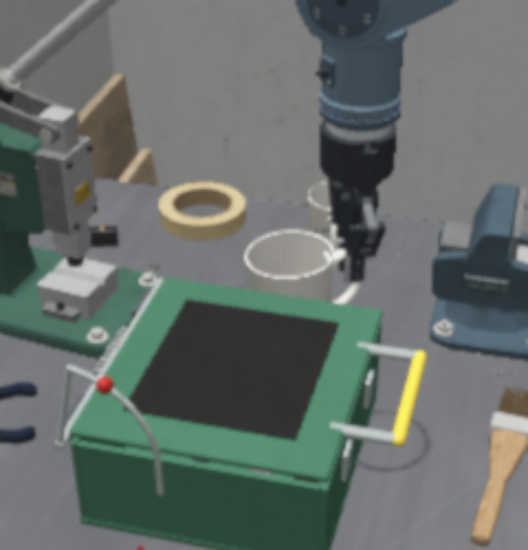

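The mug is beside the chest, just above the bench, and still upright. I'll lower it the last ~8 mm slowly.

Request:
play_rows(xyz=[[0,0,1],[0,0,2],[0,0,3],[0,0,4],[0,0,5],[0,0,6],[0,0,7],[0,0,7.5],[0,0,8],[0,0,8]], rot=[[0,0,0],[0,0,0],[0,0,0],[0,0,0],[0,0,0],[0,0,0],[0,0,0],[0,0,0],[0,0,0],[0,0,0]], grip=[0,0,0,0,0,0,0,0,0,0])

```text
time_s: 7.8
eef_pos: [0.5329, 0.0355, 0.0722]
eef_rot: [-0.0, -0.238, 0.971, -0.0]
wrist_force: [-6.5, -1.6, 9.8]
opening: 0.218
grasp_force: 59.8
```

Request:
play_rows(xyz=[[0,0,-0.5],[0,0,-0.6],[0,0,-0.6],[0,0,-0.6],[0,0,-0.6],[0,0,-0.6],[0,0,-10],[0,0,-35],[0,0,-80],[0,0,-120]], rot=[[0,0,0],[0,0,0],[0,0,0],[0,0,0],[0,0,0],[0,0,0],[0,0,0],[0,0,0],[0,0,0],[0,0,0]], grip=[0,0,0.3,0.45,0.55,0.55,0.55,0.55,0.55,0.55])

```text
time_s: 9.05
eef_pos: [0.5332, 0.0357, 0.1934]
eef_rot: [0.0, -0.238, 0.971, -0.0]
wrist_force: [0.6, 0.2, 0.3]
opening: 0.55
grasp_force: 0.0
```

```bash
python3 d.py .4325 .276 .22 0;python3 d.py .4325 .276 .22 180; python3 - <<'E'
from h import *
print(readout.get_obs()["q"])
c,W=snap("top","t2.png"); im=c["color"][...,::-1]
cv2.imwrite("pics/t2c.png",cv2.resize(im[150:400,200:530],None,fx=2,fy=2))
P=W[190:300,355:440].reshape(-1,3);P=P[(P[:,2]>.088)&(P[:,2]<.11)];print(P.min(0),P.max(0),np.percentile(P[:,2],[5,50,95]))
E
```

```text
xyz [-21.8 259.6 -26.7] rot [0.000e+00 1.000e-03 2.051e+00] from [0.5332 0.0357 0.1934]
xyz [-21.8 259.6 -26.7] rot [-1.000e-03  0.000e+00 -1.091e+00] from [0.5332 0.0357 0.1934]
[-1.55540159e-01  1.49069492e-01  1.76448429e+00  7.62927347e-05
  1.22711683e+00 -2.20654989e+00]
[0.54521286 0.02961284 0.08815941] [0.6385219  0.11113467 0.10052252] [0.08894525 0.09340862 0.09711839]
```

View pics/t2c.png

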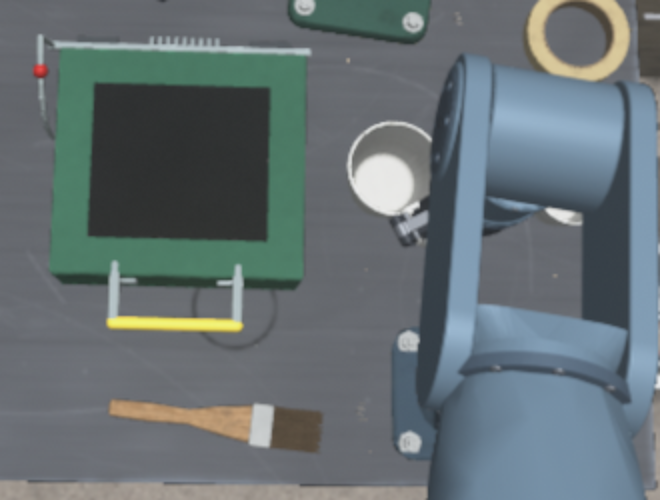

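The mug stands upright with its axis at about (0.595, 0.068), its rim at z ≈ 0.095, in the crop at (393,167). The lid is clear. Next is the bar.

Request:
play_rows(xyz=[[-1,8,-20],[-4,35,-27],[-7,75,-27],[-10,120,-27],[-13,165,-27],[-17,205,-27],[-20,238,-27],[-21,255,-27],[-22,260,-27],[-22,260,-27]], rot=[[0,0,-0.1],[0,0,-0.25],[0,0,-0.4],[0,0,-0.55],[0,0,-0.7],[0,0,-0.85],[0,0,-1.0],[0,0,-1.09],[0,0,-1.09],[0,0,-1.09]], grip=[0.55,0.55,0.55,0.55,0.55,0.55,0.55,0.5,0.5,0.5])

```text
time_s: 10.35
eef_pos: [0.4326, 0.2763, 0.2185]
eef_rot: [0.0, -0.706, 0.708, -0.0]
wrist_force: [0.3, 0.1, -1.2]
opening: 0.498
grasp_force: 0.0
```

```bash
python3 d.py .433 .276 .106 179.6; python3 - <<'E'
from h import *
c,W=snap("side","s4.png"); im=c["color"][...,::-1]
hsv=cv2.cvtColor(np.ascontiguousarray(im),cv2.COLOR_BGR2HSV)
m=(hsv[...,0]>22)&(hsv[...,0]<36)&(hsv[...,1]>150)&(hsv[...,2]>120);m[:,:330]=0;m[:,390:]=0;m[:220]=0;m[300:]=0
P=W[m];print(len(P),np.median(P,0),P.min(0),P.max(0))
E
```

```text
xyz [  0.3  -0.3 112.5] rot [-0.001 -0.     0.005] from [0.4326 0.2763 0.2185]
195 [0.43607459 0.28775767 0.10704287] [0.43193272 0.22179252 0.10330594] [0.44150918 0.34369209 0.10995618]
```

Request:
play_rows(xyz=[[0,-1,15],[0,-1,45],[0,-1,75],[0,-1,97],[0,-1,108],[0,-1,112],[0,-1,112],[0,-1,112],[0,-1,112],[0,-1,112]], rot=[[0,0,0],[0,0,0],[0,0,0],[0,0,0],[0,0,0],[0,0,0],[0,0,0],[0,0,0],[0,0,0],[0,0,0]], grip=[0.5,0.5,0.5,0.5,0.5,0.5,0.3,0.0,0,0])

```text
time_s: 11.65
eef_pos: [0.4362, 0.2766, 0.1079]
eef_rot: [0.003, -0.707, 0.707, -0.002]
wrist_force: [5.8, -0.9, -2.2]
opening: 0.116
grasp_force: 58.4
```

```bash
python3 - <<'E'
import numpy as np
r=269;p=.0223
f=lambda t:np.array([-r*(np.cos(p)-np.cos(t+p)),-r*(np.sin(t+p)-np.sin(p))])
K=[0,.3,.6,.85,1.09,.96,.825]
for a,b in zip(K,K[1:]):
    s=np.linspace(0,1,11)[1:];s=.35*(3*s**2-2*s**3)+.65*s
    print(a,b,[[0,round(float(y),1),round(float(z),1)] for y,z in (f(a+(b-a)*k)-f(a) for k in s)])
E
```

```text
0 0.3 [[0, -0.2, -6.0], [0, -0.6, -13.4], [0, -1.4, -21.8], [0, -2.5, -30.8], [0, -3.9, -40.1], [0, -5.7, -49.4], [0, -7.7, -58.2], [0, -9.9, -66.4], [0, -11.9, -73.5], [0, -13.8, -79.2]]
0.3 0.6 [[0, -2.0, -5.7], [0, -4.6, -12.6], [0, -7.7, -20.4], [0, -11.5, -28.7], [0, -15.6, -37.2], [0, -20.0, -45.5], [0, -24.6, -53.4], [0, -29.0, -60.5], [0, -33.1, -66.7], [0, -36.6, -71.6]]
0.6 0.85 [[0, -3.0, -4.1], [0, -6.7, -9.0], [0, -11.1, -14.4], [0, -16.0, -20.2], [0, -21.3, -26.0], [0, -26.7, -31.7], [0, -32.1, -37.0], [0, -37.2, -41.8], [0, -41.8, -45.9], [0, -45.6, -49.2]]
0.85 1.09 [[0, -3.7, -3.1], [0, -8.4, -6.7], [0, -13.7, -10.8], [0, -19.7, -15.0], [0, -25.9, -19.2], [0, -32.3, -23.3], [0, -38.5, -27.0], [0, -44.4, -30.3], [0, -49.6, -33.0], [0, -53.9, -35.2]]
1.09 0.96 [[0, 2.3, 1.2], [0, 5.2, 2.6], [0, 8.4, 4.3], [0, 11.9, 6.2], [0, 15.4, 8.2], [0, 18.9, 10.3], [0, 22.3, 12.4], [0, 25.4, 14.3], [0, 28.1, 16.0], [0, 30.3, 17.5]]
0.96 0.825 [[0, 2.3, 1.5], [0, 5.0, 3.4], [0, 8.1, 5.6], [0, 11.4, 8.0], [0, 14.8, 10.6], [0, 18.1, 13.2], [0, 21.3, 15.8], [0, 24.2, 18.2], [0, 26.7, 20.3], [0, 28.8, 22.1]]
```

Request:
play_rows(xyz=[[0,-1.5,-5],[0,-2.6,-13],[0,-3.4,-22],[0,-4.5,-31],[0,-5.9,-40],[0,-7.7,-49.4],[0,-9.7,-58.2],[0,-11.9,-66.4],[0,-13.9,-73.5],[0,-15.8,-79.2]], rot=[[0,0,0],[0,0,0],[0,0,0],[0,0,0],[0,0,0],[0,0,0],[0,0,0],[0,0,0],[0,0,0],[0,0,0]], grip=[0,0,0,0,0,0,0,0,0,0])

```text
time_s: 12.9
eef_pos: [0.4492, 0.2765, 0.1858]
eef_rot: [0.0, -0.707, 0.707, 0.0]
wrist_force: [6.7, 2.6, -4.3]
opening: 0.113
grasp_force: 59.1
```

Request:
play_rows(xyz=[[0,-3.0,-5.7],[0,-5.6,-12.6],[0,-8.7,-20.4],[0,-12.5,-28.7],[0,-16.6,-37.2],[0,-21.0,-45.5],[0,-25.6,-53.4],[0,-30.0,-60.5],[0,-34.1,-66.7],[0,-37.6,-71.6]], rot=[[0,0,0],[0,0,0],[0,0,0],[0,0,0],[0,0,0],[0,0,0],[0,0,0],[0,0,0],[0,0,0],[0,0,0]], grip=[0,0,0,0,0,0,0,0,0,0])

```text
time_s: 14.15
eef_pos: [0.4843, 0.2762, 0.2578]
eef_rot: [0.003, 0.707, -0.707, -0.002]
wrist_force: [-14.4, -0.5, 5.8]
opening: 0.112
grasp_force: 58.8
```

Request:
play_rows(xyz=[[0,-3.0,-4.1],[0,-6.7,-9.0],[0,-11.1,-14.4],[0,-16.0,-20.2],[0,-21.3,-26.0],[0,-26.7,-31.7],[0,-32.1,-37.0],[0,-37.2,-41.8],[0,-41.8,-45.9],[0,-45.6,-49.2]], rot=[[0,0,0],[0,0,0],[0,0,0],[0,0,0],[0,0,0],[0,0,0],[0,0,0],[0,0,0],[0,0,0],[0,0,0]], grip=[0,0,0,0,0,0,0,0,0,0])

```text
time_s: 15.4
eef_pos: [0.5304, 0.2759, 0.3102]
eef_rot: [0.002, 0.707, -0.707, -0.001]
wrist_force: [-18.2, -5.4, 18.3]
opening: 0.114
grasp_force: 58.7
```

```bash
python3 - <<'E'
from h import *
c,W=snap("side","s5.png"); im=c["color"][...,::-1]
cv2.imwrite("pics/s5c.png",cv2.resize(im[60:340,160:460],None,fx=2,fy=2))
o=readout.get_obs();print(o["q"],o["wrist_force"],o["torque"])
E
```

```text
[ 2.81408607e-01  1.90682396e-01  1.47323410e+00 -7.30614036e-04
  1.47972921e+00 -2.86016449e+00] [-18.45911304  -5.1291951   18.21842098] [-0.79946291  3.3419008  -0.07771946]
```

View pics/s5c.png

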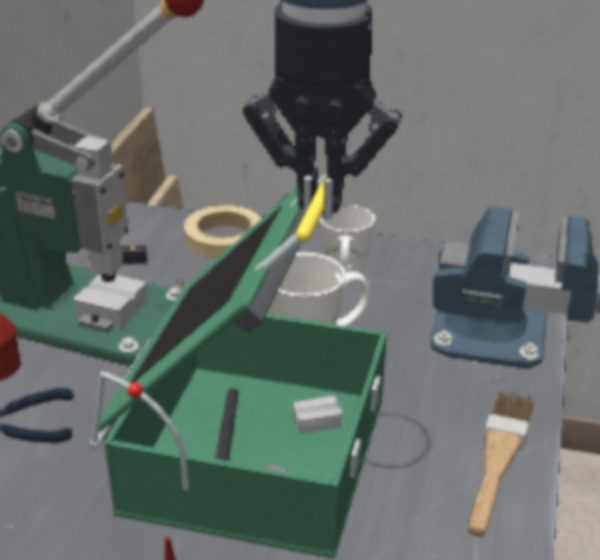

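The lid is up at about 0.85 rad, held by its bar, and the hinge is pushing the tool outward a little. I'll ease outward by about 4 mm while going past balance.

Request:
play_rows(xyz=[[0,-3.0,-4.1],[0,-7.2,-8.2],[0,-12.2,-12.8],[0,-17.9,-17.2],[0,-23.7,-21.8],[0,-29.8,-26.1],[0,-36.0,-29.8],[0,-41.9,-33.1],[0,-47.1,-35.8],[0,-51.4,-38]], rot=[[0,0,0],[0,0,0],[0,0,0],[0,0,0],[0,0,0],[0,0,0],[0,0,0],[0,0,0],[0,0,0],[0,0,0]], grip=[0,0,0,0,0,0,0,0,0,0])

```text
time_s: 16.7
eef_pos: [0.5841, 0.2755, 0.3475]
eef_rot: [0.0, -0.707, 0.707, -0.001]
wrist_force: [-6.4, -4.0, 7.6]
opening: 0.115
grasp_force: 58.6
```

```bash
cat > lid.py <<'E'
from h import *
import sys
c,W=snap("side",sys.argv[1]+".png")
hsv=cv2.cvtColor(c["color"],cv2.COLOR_RGB2HSV)
# lid inner/outer points: between hinge and bar, y inside chest width, above the chest
X,Y,Z=W[...,0],W[...,1],W[...,2]
m=(Y>.17)&(Y<.37)&(Z>.125)&(Z<.27)&(X>.53)&(X<.75)&(hsv[...,0]>60)&(hsv[...,0]<95)&(hsv[...,1]>60)
P=W[m][:,[0,2]]; print(len(P))
vx,vz,x0,z0=cv2.fitLine(P.astype(np.float32),cv2.DIST_HUBER,0,.01,.01).ravel(); print("lid line angle rad",np.arctan2(abs(vz),abs(vx)),"x at z=.099",x0+(.099-z0)*vx/vz)
o=readout.get_obs();print(o["eef_pos"],o["wrist_force"],o["q"][5])
for xh in(.7035,.7055):
    for off in(.003,.005): print(xh,off,np.arctan2(o["eef_pos"][2]-off-.099,xh-o["eef_pos"][0])-.0223)
E
python3 lid.py s6
```

```text
38
lid line angle rad 1.0837077 x at z=.099 0.7076769
[0.58466494 0.27540677 0.3477873 ] [-4.7042283  -3.35764919  8.86035684] -2.8826232542747725
0.7035 0.003 1.0981458661493568
0.7035 0.005 1.0949359231310012
0.7055 0.003 1.09157154484134
0.7055 0.005 1.0883285733290093
```

The lid is at about 1.09 rad, past the balance point. Now I'll ease it back.

Request:
play_rows(xyz=[[0,1.5,0.8],[0,4.2,2.1],[0,7.4,3.8],[0,11,5.8],[0,15,8],[0,18.9,10.3],[0,22.3,12.4],[0,25.4,14.3],[0,28.1,16.0],[0,30.3,17.5]], rot=[[0,0,0],[0,0,0],[0,0,0],[0,0,0],[0,0,0],[0,0,0],[0,0,0],[0,0,0],[0,0,0],[0,0,0]], grip=[0,0,0,0,0,0,0,0,0,0])

```text
time_s: 18.0
eef_pos: [0.5545, 0.2757, 0.33]
eef_rot: [0.001, -0.707, 0.707, -0.002]
wrist_force: [-3.6, -3.4, 7.5]
opening: 0.113
grasp_force: 59.0
```

Request:
play_rows(xyz=[[0,2.3,1.5],[0,5.0,3.4],[0,8.1,5.6],[0,11.4,8.0],[0,14.8,10.6],[0,18.1,13.2],[0,21.3,15.8],[0,24.2,18.2],[0,26.7,20.3],[0,28.8,22.1]], rot=[[0,0,0],[0,0,0],[0,0,0],[0,0,0],[0,0,0],[0,0,0],[0,0,0],[0,0,0],[0,0,0],[0,0,0]], grip=[0,0,0,0,0,0,0,0,0,0])

```text
time_s: 19.25
eef_pos: [0.5256, 0.2759, 0.3068]
eef_rot: [0.001, -0.707, 0.707, -0.001]
wrist_force: [-2.9, -3.1, 6.2]
opening: 0.116
grasp_force: 60.2
```

Request:
play_rows(xyz=[[0,0,0],[0,0,0],[0,0,0],[0,0,0],[0,0,0],[0,0,0],[0,0,0],[0,0,0],[0,0,0],[0,0,0]], rot=[[0,0,0],[0,0,0],[0,0,0],[0,0,0],[0,0,0],[0,0,0],[0,0,0],[0,0,0],[0,0,0],[0,0,0]], grip=[0,0,0,0,0,0,0,0,0,0])

```text
time_s: 20.5
eef_pos: [0.5246, 0.2759, 0.3055]
eef_rot: [-0.0, -0.707, 0.707, -0.0]
wrist_force: [-4.7, -3.6, 6.2]
opening: 0.111
grasp_force: 61.1
```

```bash
python3 lid.py s7; python3 -c "
import cv2;cv2.imwrite('pics/s7c.png',cv2.resize(cv2.imread('pics/s7.png')[60:460,160:460],None,fx=1.5,fy=1.5))
from h import *;print(abs(readout.get_obs()['dq']).max())"
```

```text
814
lid line angle rad 0.8058289 x at z=.099 0.71937704
[0.52458485 0.27594674 0.30552402] [-5.71528398 -2.7738076   6.20320344] -2.8562839836574048
0.7035 0.003 0.8273567211942975
0.7035 0.005 0.8224566944546658
0.7055 0.003 0.821840509997738
0.7055 0.005 0.8169340610936356
0.0011455607483729288
```

View pics/s7c.png

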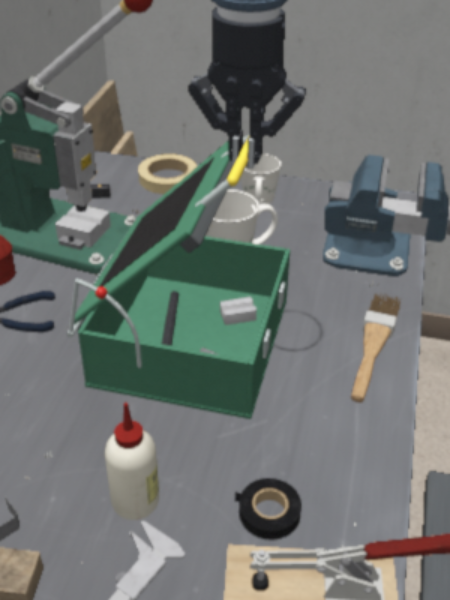

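The lid is held still at about 0.82 rad, ten degrees below balance. The mug stands upright at crop (240,215), and the glue, tape and brush have not moved. I'm handing in.

```bash
python3 -c "
from bench import ctrl;print(ctrl.hand_in())"
```

```text
the job is handed in; nothing more can be done
None
```

The job is handed in at about 20.5 s: the mug stands upright on the bench right of the chest; the lid went to about 1.09 rad, past balance, and the fingers now hold it still at about 0.82 rad, ten degrees below; the glue, tape and brush were not touched.

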